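# Take the stack of bamboo lids apart and close each canister with its own lid

### The arm

A 6-joint arm with a two-finger parallel gripper is mounted at the origin on a cart in front of the work surface, level with it; the furniture and walls round the work are solid. World frame = base frame: x ahead of the robot, y to its left, z up, the work surface at z = 0. Lengths are in m, angles in rad, forces in N, time in s.
With the tool pointing down it reaches from about 0.4 to 0.825 m from the base axis. Payload 7 kg.
Tool frame: the origin (TCP) lies midway between the tips of the shut fingers; the grasp point (between the pads) lies 19 mm behind it; z points along the fingers, y is the line along which they close (so a half turn about z gives the same grasp; the last joint's range is limited). The gripper opens to 88 mm and grips with 3 to 60 N. Pads are 19 mm wide; open, the fingers measure 130 mm over their backs; the gripper's body (78 mm by 193 mm) begins 47 mm behind the grasp point.
Start: joints at [-0.866, 0.359, 0.012, 0, -1.224, -0.288], TCP at [0.273, -0.617, 0.227] pointing down, gripper open.
Joint ranges: [-3.07, 3.07], [-1.43, 2.12], [-1.02, 1.25], [-3.03, 1.67], [-3.05, -0], [-3.03, 3.03]. Speed limits (rad/s): [2.39, 2.39, 3.01, 3.14, 3.14, 3.14].

### API

Orientations are given as [roll, pitch, yaw] about the fixed x, y, z axes, in that order (R = Rz(yaw) Ry(pitch) Rx(roll)).
In Python, from station import get_state, grab_frame, calibration, job_done, boxes_of, regions_of, spot_point gives the robot as it stands. The module is installed in compiled form; this text tells all that it offers.
- The arm moves only by the tool arm_command, never from a script. Its argument "commands" is a list of rows, each an object of numbers: "tx", "ty", "tz": the shift along the tool's x, y, z each as a share of 25 cm, from -1 to 1; "twist": the turn about the tool's z as a share of 180 degrees, from -1 to 1. A call has exactly 8 rows; each row is the pose to reach, as a shift and turn from the pose commanded when the call began, along the tool's axes at that moment, turning the shorter way round; what a row does not reach only later rows make up. A row lasts 1/12 s, in which the tool goes at most 41.7 mm and 7.16 degrees, less where a joint would pass 70% of its speed; a pose out of reach is approached as far as the arm can. A call with a number of a shift or a turn outside -1 to 1 is refused whole. A call with a gripper value outside its range is refused whole. "claw" is the opening, from 0 (shut) to 1 (fully open), set as the call begins (left out, the last holds). The fingers move at their own pace and stop on an object; "grip_force" is the grip in N (left out, the last holds). Time passes only in rows, so rows that repeat a pose let the fingers close, or fill a call up. It gives the time, the measured TCP pose, the force, the opening and the grip force at its end, in the units of the state.
- get_state(): the state, without advancing time (a new reading comes with each control period).
- grab_frame(name): name is "scene" or "top" or "wrist"; returns the picture (384x512x3 uint8, red, green, blue); there is no depth.
- calibration(name): a dict with "camera_matrix" (3x3 intrinsics, pixels), "extrinsics" (4x4, takes a point from camera to world coordinates). Camera axes: x right, y down, z forward; pixel columns grow to the right and rows downward; lengths in m; the calibration is good to about 2 mm. A picture is of the moment at which its call begins: read the wrist's pose just before it. calibration takes no time and is no camera call; for the wrist camera it gives the pose at the moment of the call.
- job_done(): hands the job in; it is judged then, once.
Trained networks look in the newest picture that a camera, given by its name, has taken for a name from the list of things; names that differ only in an ending like _2 or _b are one class to them, and where a whole thing is asked for, a point or a joint stands for the part that bears it (a point fixed in the world has none). Each returns a list of dicts, best first, with "score" (0 to 1); they miss things now and then, are a little off and sometimes report something else, mostly with a low value. They report only what shows in the picture. A call takes as long as a camera call. They do not tell look-alikes from the thing itself.
- boxes_of(query, camera): "rect" ([left, top, right, bottom] in pixels, round what is visible of it).
- regions_of(query, camera): "region" (384x512 bool, what is visible of it) and "rect" ([left, top, right, bottom] in pixels, round what is visible of it).
- spot_point(query, camera): "uv" ([column, row] in pixels: a listed point, or the origin of a listed thing).
The state is a dict: "t": time; "q": joint angles; "qd": joint speeds; "joint_efforts": joint torques, N m; "eef_pos": TCP position; "ee_rot": TCP orientation; "force": force on the tool from outside, world axes, zero at the start; "moment": the same for the moment, N m; "width": finger opening in m; "gripper_force": force on a finger pad.
Only numpy, scipy, OpenCV 4.12 (cv2) and the standard library are available. Lean on these libraries where they do the work, as an engineer would, in place of code of your own. Each camera call takes 0.05 s, during which the arm holds its last target. There are 200 camera calls.

### The job

The washed canisters are dry and can be closed: take the stack of bamboo lids apart and put each lid on the canister it fits, smallest lid on the narrowest canister and so on, plug in the mouth and lying flat on the rim. Leave the canisters standing where they are, do not tip over any lid or canister, and do not disturb the honey jar and the spice jar.

Things in the scene. Friction and masses are not known exactly. Their poses are not given: they have to be found in the camera images.
- jar_small: smallest in diameter of the four open stoneware canisters: upright grey cylinder, 36 mm outside diameter, 60 mm high, 4 mm wall, so the round mouth is 28 mm wide; loose, stands on the worktop. Origin: centre of its underside, z up. Canister heights do not follow their diameters.
- jar_medium: second smallest in diameter of the four open stoneware canisters: upright grey cylinder, 45 mm outside diameter, 84 mm high, 4 mm wall, so the round mouth is 37 mm wide; loose, stands on the worktop. Origin: centre of its underside, z up. Canister heights do not follow their diameters.
- jar_large: second largest in diameter of the four open stoneware canisters: upright grey cylinder, 54 mm outside diameter, 66 mm high, 4 mm wall, so the round mouth is 46 mm wide; loose, stands on the worktop. Origin: centre of its underside, z up. Canister heights do not follow their diameters.
- jar_widest: largest in diameter of the four open stoneware canisters: upright grey cylinder, 63 mm outside diameter, 92 mm high, 4 mm wall, so the round mouth is 55 mm wide; loose, stands on the worktop. Origin: centre of its underside, z up. Canister heights do not follow their diameters.
- lid_widest: largest of four round bamboo lids, for jar_widest: disc 68 mm wide, 11 mm thick; under it a plug 11 mm deep with pale sealing rings, tapering from 51 mm to 45 mm at its foot. Seated: plug in mouth (2 mm play), disc on rim. Start: lowest of the stack, on the worktop. Origin: centre of the plug's foot, z up; 11 mm below the rim when seated.
- lid_large: second largest of four round bamboo lids, for jar_large: disc 59 mm wide, 11 mm thick; under it a plug 11 mm deep with pale sealing rings, tapering from 42 mm to 36 mm at its foot. Seated: plug in mouth (2 mm play), disc on rim. Start: number 2 from the bottom of the stack, within 4 mm of the axis of the lid below. Origin: centre of the plug's foot, z up; 11 mm below the rim when seated.
- lid_medium: second smallest of four round bamboo lids, for jar_medium: disc 50 mm wide, 11 mm thick; under it a plug 11 mm deep with pale sealing rings, tapering from 33 mm to 27 mm at its foot. Seated: plug in mouth (2 mm play), disc on rim. Start: number 3 from the bottom of the stack, within 4 mm of the axis of the lid below. Origin: centre of the plug's foot, z up; 11 mm below the rim when seated.
- lid_small: smallest of four round bamboo lids, for jar_small: disc 41 mm wide, 11 mm thick; under it a plug 11 mm deep with pale sealing rings, tapering from 24 mm to 18 mm at its foot. Seated: plug in mouth (2 mm play), disc on rim. Start: number 4 from the bottom of the stack, within 4 mm of the axis of the lid below. Origin: centre of the plug's foot, z up; 11 mm below the rim when seated.
- honey_jar: bystander: glass jar with honey-coloured contents and a grey lid, 61 mm diameter, 100 mm high, loose. Origin: centre of its underside.
- spice_jar: bystander: slim glass spice jar with a red cap, 41 mm diameter, 105 mm high, loose. Origin: centre of its underside.
Not all that is in view belongs to the job. Leave any black look-alike of the lid_widest alone. What is shaped like the lid_small but purple is not meant.

How it is judged:
At the end, for the whole second after the job is handed in: Each of the four lids is on the canister of its size: within 8 mm of its axis, seated on its rim within 3 mm of height, level within 0.08 rad and at rest; every canister stands upright (0.08 rad), at rest, within 50 mm of where it stood at the start (horizontal distance between lid_small and jar_small below 0.008 m and z of lid_small in the frame of jar_small between 0.046 and 0.052 m and angle between each of lid_small, jar_small, lid_medium, jar_medium, lid_large, jar_large, lid_widest, jar_widest's own z axis and vertical below 0.08 rad and linear speed of each of lid_small, jar_small, lid_medium, jar_medium, lid_large, jar_large, lid_widest, jar_widest below 0.02 m/s and distance of each of jar_small, jar_medium, jar_large, jar_widest from where it was at the start of the episode below 0.05 m and horizontal distance between lid_medium and jar_medium below 0.008 m and z of lid_medium in the frame of jar_medium between 0.07 and 0.076 m and horizontal distance between lid_large and jar_large below 0.008 m and z of lid_large in the frame of jar_large between 0.052 and 0.058 m and horizontal distance between lid_widest and jar_widest below 0.008 m and z of lid_widest in the frame of jar_widest between 0.078 and 0.084 m); the robot touches nothing.
It fails at once if the honey jar was pushed away or tipped (distance of honey_jar from where it was at the start of the episode above 0.03 m or angle between honey_jar's own z axis and vertical above 0.3 rad).
It fails at once if the spice jar was pushed away or tipped (distance of spice_jar from where it was at the start of the episode above 0.03 m or angle between spice_jar's own z axis and vertical above 0.3 rad).
It fails at once if a canister was knocked over (angle between any of jar_small, jar_medium, jar_large, jar_widest's own z axis and vertical above 0.5 rad).
It fails at once if a lid tipped over (angle between any of lid_small, lid_medium, lid_large, lid_widest's own z axis and vertical above 0.8 rad).
It also fails if it takes over 96 s, if anything falls off the work surface, if the arm or the gripper's body presses on something with over 40 N, if the wrist force passes 120 N, or if a joint passes its speed limit or range.

## Working session

There is one attempt and no reset: what is moved stays moved. The work goes in short steps, Python scripts to look and compute and a tool call to move; the robot and the scene stay as the last step left them, time stands still between calls to the robot, and variables do not carry over. Pictures are saved under pics/ and viewed, at most 14 in all, crops included, and the job is handed in when it is done.

Besides the shell and the picture viewer there is one more tool, called as name([rows], argument=value, ...), one row to a line, values as JSON. arm_command: Moves the arm, as the interface text tells. Shift numbers are shares of 25 cm and turn numbers shares of 180 degrees, none past 1 either way. Its arguments: {"type":"object","properties":{"commands":{"type":"array"},"claw":{"type":"number"},"grip_force":{"type":"number"}},"required":["commands"]}

```bash
mkdir -p pics
cat > h.py <<'E'
import numpy as np, cv2
from station import *
def ray(cam,uv,z,cal=None):
    c=cal or calibration(cam);K=np.array(c["camera_matrix"]);T=np.array(c["extrinsics"])
    d=T[:3,:3]@np.linalg.solve(K,[uv[0],uv[1],1.]);o=T[:3,3]
    return o+d*(z-o[2])/d[2]
def save(cam,name):
    im=grab_frame(cam);cv2.imwrite(f"pics/{name}.png",im[:,:,::-1]);return im
E
python3 - <<'E'
from h import *
s=get_state();print(s["eef_pos"],s["ee_rot"],s["t"])
N={"jar_small":60,"jar_medium":84,"jar_large":66,"jar_widest":92,"lid_widest":11,"lid_large":33,"lid_medium":55,"lid_small":77,"honey_jar":100,"spice_jar":105}
for cam in["top","scene"]:
    save(cam,cam+"0");print(cam,np.round(calibration(cam)["extrinsics"],3)[:3,3])
    for n,h in N.items():
        z0=0 if "jar" in n else h/1000-.011
        print(n,[(np.round(d["score"],2),np.round(d["uv"]),np.round(ray(cam,d["uv"],z0),3)[:2]) for d in spot_point(n,cam)[:3]],[(np.round(d["score"],2),np.round(d["rect"])) for d in boxes_of(n,cam)[:3]])
E
```

```text
[ 0.27301631 -0.61676981  0.22561117] [ 3.13989048e+00 -1.56077807e-04 -2.72493629e+00] 0.0
top [0.445 0.053 0.931]
jar_small [(np.float64(0.78), array([350., 236.]), array([ 0.448, -0.217]))] [(np.float64(0.72), array([342., 228., 362., 240.]))]
jar_medium [(np.float64(0.7), array([295., 201.]), array([ 0.535, -0.075]))] [(np.float64(0.62), array([287., 189., 304., 212.]))]
jar_large [(np.float64(0.66), array([161., 228.]), array([0.457, 0.267]))] [(np.float64(0.88), array([142., 216., 172., 243.]))]
jar_widest [(np.float64(0.56), array([216., 188.]), array([0.564, 0.129]))] [(np.float64(0.73), array([203., 172., 230., 197.])), (np.float64(0.32), array([253., 226., 274., 245.]))]
lid_widest [(np.float64(0.86), array([304., 241.]), array([ 0.433, -0.099])), (np.float64(0.81), array([210., 236.]), array([0.441, 0.142])), (np.float64(0.41), array([264., 236.]), array([0.443, 0.005]))] [(np.float64(0.92), array([293., 228., 320., 256.])), (np.float64(0.55), array([193., 223., 219., 252.]))]
lid_large [(np.float64(0.46), array([268., 237.]), array([ 0.442, -0.005]))] [(np.float64(0.62), 
[... 1948 characters left out ...]
., 208.]))]
lid_medium [(np.float64(0.78), array([292., 197.]), array([0.44 , 0.006]))] [(np.float64(0.62), array([282., 186., 303., 200.]))]
lid_small [(np.float64(0.62), array([286., 191.]), array([0.451, 0.017])), (np.float64(0.6), array([306., 248.]), array([0.354, 0.142])), (np.float64(0.6), array([340., 212.]), array([0.326, 0.024]))] [(np.float64(0.82), array([331., 201., 350., 217.])), (np.float64(0.79), array([297., 235., 319., 250.])), (np.float64(0.71), array([279., 175., 300., 194.]))]
honey_jar [(np.float64(0.95), array([224., 143.]), array([ 0.707, -0.151]))] [(np.float64(0.72), array([214., 105., 239., 156.]))]
spice_jar [] [(np.float64(0.58), array([187., 140., 207., 182.]))]
```

Run:
```python
import cv2
a=cv2.imread("pics/top0.png");b=cv2.imread("pics/scene0.png")
cv2.imwrite("pics/top0b.png",cv2.resize(a[100:310,120:400],None,fx=2.8,fy=2.8,interpolation=cv2.INTER_CUBIC))
cv2.imwrite("pics/scene0b.png",cv2.resize(b[90:320,150:380],None,fx=2.6,fy=2.6,interpolation=cv2.INTER_CUBIC))
```

```text
(no output)
```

View pics/top0b.png

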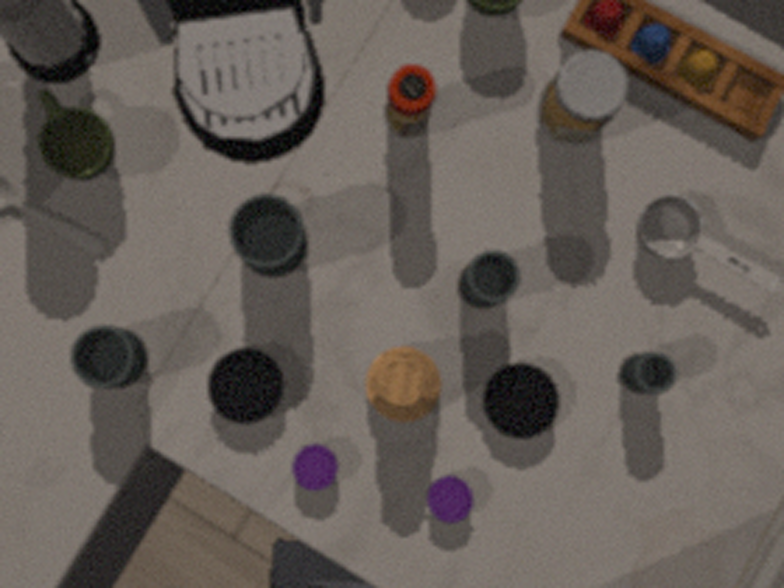

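View pics/scene0b.png

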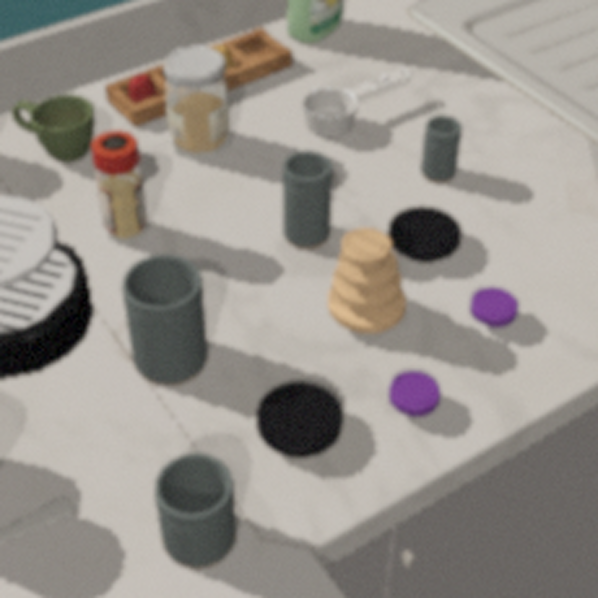

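arm_command([
  {"tx": -0.1, "ty": 0.1, "tz": -0.05, "twist": 0.03},
  {"tx": -0.2, "ty": 0.2, "tz": -0.1, "twist": 0.06},
  {"tx": -0.3, "ty": 0.3, "tz": -0.15, "twist": 0.1},
  {"tx": -0.4, "ty": 0.4, "tz": -0.2, "twist": 0.1326},
  {"tx": -0.5, "ty": 0.5, "tz": -0.2, "twist": 0.1326},
  {"tx": -0.6, "ty": 0.57, "tz": -0.2, "twist": 0.1326},
  {"tx": -0.69, "ty": 0.57, "tz": -0.2, "twist": 0.1326},
  {"tx": -0.69, "ty": 0.57, "tz": -0.2, "twist": 0.1326},
], claw=1)

```text
t: 2.77
eef_pos: [0.3759, -0.4152, 0.2774]
ee_rot: [-3.141, 0.002, -3.138]
force: [1.2, -0.6, 0.8]
width: 0.0875
gripper_force: 0.0
```

Run:
```python
from h import *
s=get_state();print(s["t"],s["eef_pos"],s["ee_rot"],s["q"],s["force"])
c=calibration("wrist");print(np.round(c["extrinsics"],3),c["camera_matrix"])
```

```text
2.7667 [ 0.37590922 -0.41516473  0.27736158] [-3.14075958e+00  2.05183101e-03 -3.13829515e+00] [-4.85608327e-01  1.38729307e-01 -1.66177450e-01 -2.39388018e-04
 -1.26368686e+00 -1.08181923e+00] [ 1.18209389 -0.60941812  0.80080851]
[[-0.005  0.955  0.295  0.296]
 [ 1.     0.005  0.    -0.415]
 [-0.001  0.295 -0.955  0.435]
 [ 0.     0.     0.     1.   ]] [[297.42289576   0.         258.40839363]
 [  0.         297.42289576 190.60943828]
 [  0.           0.           1.        ]]
```

arm_command([
  {"tx": -0.03, "ty": 0.1},
  {"tx": -0.07, "ty": 0.25},
  {"tx": -0.11, "ty": 0.4},
  {"tx": -0.15, "ty": 0.55},
  {"tx": -0.2, "ty": 0.7},
  {"tx": -0.24, "ty": 0.8},
  {"tx": -0.24, "ty": 0.8},
  {"tx": -0.24, "ty": 0.8},
])

```text
invalid input
```

```bash
cat >> h.py <<'E'
def look(items,name=None,cam="wrist"):
    """items: {thing: z of disc/rim top}; circle-ish mask centre projected to that height"""
    s=get_state();c=calibration(cam);im=grab_frame(cam)
    if name: cv2.imwrite(f"pics/{name}.png",im[:,:,::-1])
    print("t",round(s["t"],2),"tcp",np.round(s["eef_pos"],4),"rot",np.round(s["ee_rot"],4))
    for n,z in items.items():
        for d in spot_point(n,cam)[:2]: print(n,"spot",round(d["score"],2),np.round(d["uv"]),np.round(ray(cam,d["uv"],z,c)[:2],4))
    return im,c
E
python3 - <<'E'
from h import *
look({"jar_small":0,"jar_medium":0,"lid_small":.066},"w1")
E
```

```text
t 2.77 tcp [ 0.3759 -0.4152  0.2774] rot [-3.1408e+00  2.1000e-03 -3.1383e+00]
jar_small spot 0.83 [390. 208.] [ 0.4588 -0.2092]
```

View pics/w1.png

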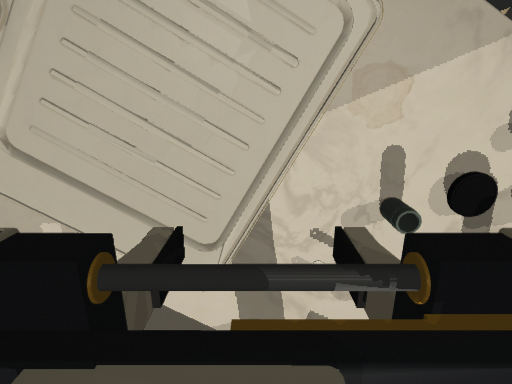

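arm_command([
  {"tx": -0.03, "ty": 0.1, "tz": 0, "twist": 0},
  {"tx": -0.07, "ty": 0.25, "tz": 0, "twist": 0},
  {"tx": -0.11, "ty": 0.4, "tz": 0, "twist": 0},
  {"tx": -0.15, "ty": 0.55, "tz": 0, "twist": 0},
  {"tx": -0.2, "ty": 0.7, "tz": 0, "twist": 0},
  {"tx": -0.24, "ty": 0.8, "tz": 0, "twist": 0},
  {"tx": -0.24, "ty": 0.8, "tz": 0, "twist": 0},
  {"tx": -0.24, "ty": 0.8, "tz": 0, "twist": 0},
])

```text
t: 3.63
eef_pos: [0.4333, -0.2166, 0.2767]
ee_rot: [-3.142, 0.0, -3.14]
force: [-1.2, -1.7, 0.6]
width: 0.0874
gripper_force: 0.0
```

Run:
```python
from h import *
look({"jar_small":0,"jar_medium":0,"lid_small":.066},"w2")
```

```text
t 3.63 tcp [ 0.4333 -0.2166  0.2767] rot [-3.1415e+00  1.0000e-04 -3.1397e+00]
jar_small spot 0.65 [264. 172.] [ 0.4581 -0.209 ]
jar_small spot 0.36 [408. 160.] [0.4383 0.0042]
jar_medium spot 0.61 [352. 219.] [ 0.5332 -0.0694]
jar_medium spot 0.42 [404. 158.] [ 0.4358 -0.0012]
lid_small spot 0.94 [388.  90.] [ 0.3428 -0.0649]
lid_small spot 0.92 [438. 174.] [0.4445 0.0131]
```

View pics/w2.png

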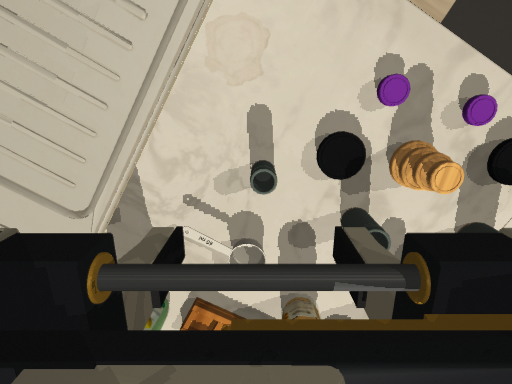

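```bash
cat >> h.py <<'E'
D={"jar_small":(.018,0,.06),"jar_medium":(.0225,0,.084),"jar_large":(.027,0,.066),"jar_widest":(.0315,0,.092),
   "lid_small":(.0205,.077,.088),"lid_medium":(.025,.055,.066),"lid_large":(.0295,.033,.044),"lid_widest":(.034,.011,.022)}
def fit(n,prior,c,cam="wrist",zoff=0):
    """best xy of upright cylinder n: silhouette against the network's mask"""
    r,z0,z1=D[n];a=np.linspace(0,2*np.pi,60);K=np.array(c["camera_matrix"]);Ti=np.linalg.inv(np.array(c["extrinsics"]))
    def sil(x,y):
        P=np.array([[x+r*np.cos(t),y+r*np.sin(t),z+zoff,1] for z in(z0,z1) for t in a]).T
        q=K@(Ti@P)[:3];q=(q[:2]/q[2]).T
        m=np.zeros((384,512),np.uint8);cv2.fillConvexPoly(m,cv2.convexHull(np.round(q*16).astype(np.int32)),1,shift=4);return m>0
    best=None
    for d in regions_of(n,cam):
        g=d["region"]; p=np.array(prior,float)
        iou=lambda p:(lambda m:(m&g).sum()/max(1,(m|g).sum()))(sil(*p))
        if iou(p)==0: continue
        for st in(.008,.004,.002,.001,.0005):
            for _ in range(6):
                C=[p+st*np.array([i,j]) for i in(-1,0,1) for j in(-1,0,1)];v=[iou(q) for q in C]
                k=int(np.argmax(v))
                if v[k]<=v[4]: break
                p=C[k]
        if best is None or iou(p)>best[2]: best=(round(float(p[0]),4),round(float(p[1]),4),round(float(iou(p)),3),round(d["score"],2))
    print(n,best);return best
E
python3 - <<'E'
from h import *
c=calibration("wrist");grab_frame("wrist")
fit("jar_small",(.458,-.209),c);fit("jar_medium",(.533,-.069),c);fit("lid_small",(.445,.01),c)
ct=calibration("top");grab_frame("top")
for n,p in{"jar_small":(.458,-.209),"jar_medium":(.533,-.069),"jar_large":(.456,.267),"jar_widest":(.566,.13),"lid_small":(.443,.007)}.items(): fit(n,p,ct,"top")
E
```

```text
jar_small (0.457, -0.21, 0.927, 0.58)
jar_medium (0.533, -0.066, 0.49, 0.61)
lid_small (0.4435, 0.0105, 0.876, 0.61)
jar_small None
jar_medium None
jar_large (0.459, 0.266, 0.892, 0.83)
jar_widest (0.5685, 0.128, 0.923, 0.7)
lid_small None
```

arm_command([
  {"tx": 0, "ty": 0.1, "tz": 0, "twist": 0},
  {"tx": 0, "ty": 0.25, "tz": 0, "twist": 0},
  {"tx": 0.03, "ty": 0.4, "tz": 0, "twist": 0},
  {"tx": 0.06, "ty": 0.55, "tz": 0, "twist": 0},
  {"tx": 0.08, "ty": 0.7, "tz": 0, "twist": 0},
  {"tx": 0.08, "ty": 0.8, "tz": 0, "twist": 0},
  {"tx": 0.08, "ty": 0.88, "tz": 0, "twist": 0},
  {"tx": 0.08, "ty": 0.88, "tz": 0, "twist": 0},
])

```text
t: 5.0
eef_pos: [0.4133, 0.0057, 0.2769]
ee_rot: [3.141, 0.001, -3.138]
force: [0.5, -0.4, 1.3]
width: 0.0874
gripper_force: 0.0
```

Run:
```python
from h import *
im,c=look({"lid_small":.066},"w3")
for n in["lid_small","lid_medium","lid_large","lid_widest"]: fit(n,(.443,.008),c)
fit("jar_medium",(.533,-.069),c);fit("jar_widest",(.566,.13),c)
cv2.imwrite("pics/w3b.png",cv2.resize(im[110:260,180:380,::-1],None,fx=3,fy=3,interpolation=cv2.INTER_CUBIC))
```

```text
t 5.0 tcp [0.4133 0.0057 0.2769] rot [ 3.1407e+00  1.1000e-03 -3.1381e+00]
lid_small spot 0.93 [263. 186.] [0.4406 0.0123]
lid_small spot 0.67 [227. 105.] [ 0.341 -0.032]
lid_small (0.444, 0.011, 0.892, 0.86)
lid_medium (0.4425, 0.0085, 0.275, 0.79)
lid_large (0.4435, 0.0045, 0.23, 0.66)
lid_widest (0.441, 0.005, 0.173, 0.64)
jar_medium (0.533, -0.0655, 0.813, 0.93)
jar_widest (0.57, 0.1215, 0.247, 0.79)
```

View pics/w3b.png

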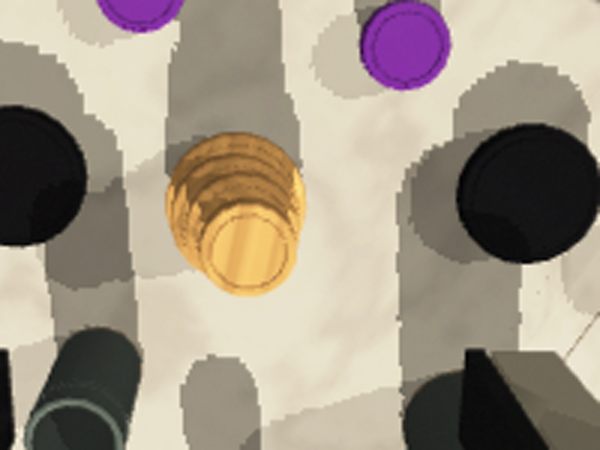

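arm_command([
  {"tx": -0.05, "ty": 0.01, "tz": 0.1, "twist": 0},
  {"tx": -0.1, "ty": 0.02, "tz": 0.25, "twist": 0},
  {"tx": -0.122, "ty": 0.021, "tz": 0.4, "twist": 0},
  {"tx": -0.122, "ty": 0.021, "tz": 0.55, "twist": 0},
  {"tx": -0.122, "ty": 0.021, "tz": 0.68, "twist": 0},
  {"tx": -0.122, "ty": 0.021, "tz": 0.77, "twist": 0},
  {"tx": -0.122, "ty": 0.021, "tz": 0.82, "twist": 0},
  {"tx": -0.122, "ty": 0.021, "tz": 0.82, "twist": 0},
], claw=0.8)

```text
t: 6.07
eef_pos: [0.4418, 0.0068, 0.0688]
ee_rot: [-3.139, -0.005, 3.14]
force: [-0.3, 0.4, 1.3]
width: 0.0703
gripper_force: 0.0
```

arm_command([
  {"tx": 0, "ty": 0, "tz": 0, "twist": 0},
  {"tx": 0, "ty": 0, "tz": 0, "twist": 0},
  {"tx": 0, "ty": 0, "tz": 0, "twist": 0},
  {"tx": 0, "ty": 0, "tz": 0, "twist": 0},
  {"tx": 0, "ty": 0, "tz": 0, "twist": 0},
  {"tx": 0, "ty": 0, "tz": 0, "twist": 0},
  {"tx": 0, "ty": 0, "tz": 0, "twist": 0},
  {"tx": 0, "ty": 0, "tz": 0, "twist": 0},
], claw=0.3, grip_force=12)

```text
t: 6.73
eef_pos: [0.4443, 0.0085, 0.0723]
ee_rot: [3.141, 0.001, -3.141]
force: [-0.4, 0.1, 6.6]
width: 0.0402
gripper_force: 12.0
```

arm_command([
  {"tx": 0, "ty": 0, "tz": -0.08, "twist": 0},
  {"tx": 0, "ty": -0.03, "tz": -0.16, "twist": 0},
  {"tx": 0, "ty": -0.15, "tz": -0.2, "twist": 0},
  {"tx": -0.02, "ty": -0.3, "tz": -0.2, "twist": 0},
  {"tx": -0.04, "ty": -0.46, "tz": -0.2, "twist": 0},
  {"tx": -0.05, "ty": -0.62, "tz": -0.2, "twist": 0},
  {"tx": -0.05, "ty": -0.77, "tz": -0.2, "twist": 0},
  {"tx": -0.05, "ty": -0.874, "tz": -0.2, "twist": 0},
], grip_force=20)

```text
t: 7.4
eef_pos: [0.4558, -0.2129, 0.1215]
ee_rot: [-3.142, -0.0, 3.141]
force: [1.0, -1.1, -0.6]
width: 0.0401
gripper_force: 20.0
```

Run:
```python
from h import *
im,c=look({"jar_small":0,"lid_small":.106},"w4")
fit("jar_small",(.457,-.21),c);fit("lid_small",(.457,-.21),c,zoff=.05)
cv2.imwrite("pics/w4b.png",cv2.resize(im[170:320,160:360,::-1],None,fx=3,fy=3,interpolation=cv2.INTER_CUBIC))
s=get_state();print(s["eef_pos"],s["width"])
```

```text
t 7.4 tcp [ 0.4558 -0.2129  0.1215] rot [-3.1415e+00 -2.0000e-04  3.1410e+00]
jar_small spot 0.89 [259. 184.] [ 0.4556 -0.2127]
lid_small spot 0.96 [462.  54.] [ 0.3532 -0.1039]
lid_small spot 0.76 [258. 237.] [ 0.4608 -0.2134]
jar_small None
lid_small (0.455, -0.2125, 0.693, 0.65)
[ 0.45583328 -0.21020314  0.12129947] 0.04037614892197919
```

View pics/w4b.png

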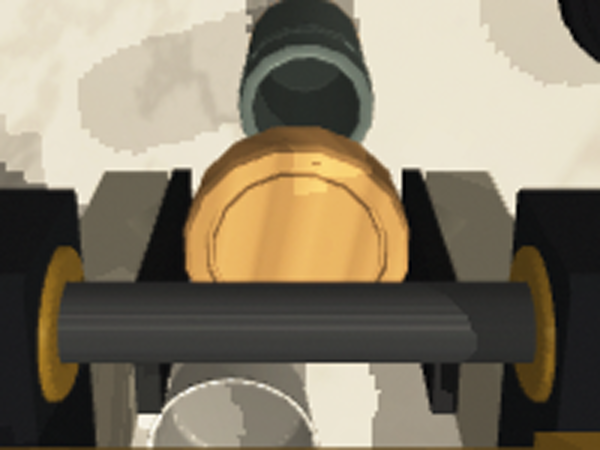

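arm_command([
  {"tx": -0.004, "ty": 0, "tz": 0.06, "twist": 0},
  {"tx": -0.004, "ty": 0, "tz": 0.12, "twist": 0},
  {"tx": -0.004, "ty": 0, "tz": 0.17, "twist": 0},
  {"tx": -0.004, "ty": 0, "tz": 0.2, "twist": 0},
  {"tx": -0.004, "ty": 0, "tz": 0.225, "twist": 0},
  {"tx": -0.004, "ty": 0, "tz": 0.245, "twist": 0},
  {"tx": -0.004, "ty": 0, "tz": 0.26, "twist": 0},
  {"tx": -0.004, "ty": 0, "tz": 0.26, "twist": 0},
])

```text
t: 8.32
eef_pos: [0.4571, -0.21, 0.0562]
ee_rot: [3.141, -0.001, -3.141]
force: [-0.6, -0.5, 0.3]
width: 0.0404
gripper_force: 20.0
```

Run:
```python
from h import *
im=grab_frame("wrist")
s=get_state();print(s["t"],s["eef_pos"],s["width"],s["force"],s["ee_rot"])
```

```text
8.3667 [ 0.45728563 -0.21016321  0.05655615] 0.04058631230960713 [ 0.46549799 -0.10242364 -0.58392446] [-3.14156320e+00 -1.74464323e-04 -3.14107864e+00]
```

arm_command([
  {"tx": 0, "ty": 0, "tz": 0.002, "twist": 0},
  {"tx": 0, "ty": 0, "tz": 0.002, "twist": 0},
  {"tx": 0, "ty": 0, "tz": 0.002, "twist": 0},
  {"tx": 0, "ty": 0, "tz": 0, "twist": 0},
  {"tx": 0, "ty": 0, "tz": -0.1, "twist": 0},
  {"tx": 0, "ty": 0, "tz": -0.25, "twist": 0},
  {"tx": 0.05, "ty": 0, "tz": -0.4, "twist": 0},
  {"tx": 0.1, "ty": 0, "tz": -0.55, "twist": 0},
], claw=0.8)

```text
t: 9.03
eef_pos: [0.4318, -0.2104, 0.1956]
ee_rot: [-3.141, -0.001, -3.141]
force: [1.3, 0.2, 0.2]
width: 0.0702
gripper_force: 0.0
```

Run:
```python
from h import *
im,c=look({"lid_small":.049},"w5")
print(fit("lid_small",(.457,-.21),c,zoff=-.017))
cv2.imwrite("pics/w5b.png",cv2.resize(im[130:280,160:360,::-1],None,fx=3,fy=3,interpolation=cv2.INTER_CUBIC))
s=get_state();print(s["eef_pos"],s["width"])
```

```text
t 9.03 tcp [ 0.4318 -0.2104  0.1956] rot [-3.1415e+00 -8.0000e-04 -3.1413e+00]
lid_small spot 0.77 [262. 201.] [ 0.4572 -0.2063]
lid_small spot 0.57 [414.  91.] [ 0.3438 -0.0592]
lid_small (0.458, -0.21, 0.867, 0.78)
(0.458, -0.21, 0.867, 0.78)
[ 0.43351221 -0.21062799  0.19775585] 0.07034740820459066
```

View pics/w5b.png

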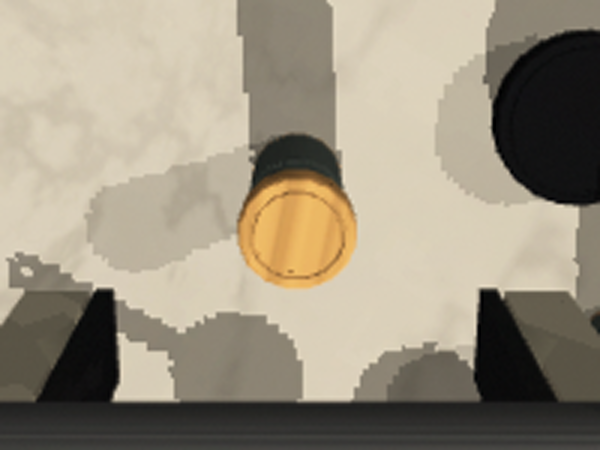

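arm_command([
  {"tx": 0, "ty": 0.08, "tz": 0, "twist": 0},
  {"tx": 0, "ty": 0.22, "tz": 0, "twist": 0},
  {"tx": 0.02, "ty": 0.37, "tz": 0, "twist": 0},
  {"tx": 0.04, "ty": 0.52, "tz": 0, "twist": 0},
  {"tx": 0.06, "ty": 0.67, "tz": 0, "twist": 0},
  {"tx": 0.06, "ty": 0.79, "tz": 0, "twist": 0},
  {"tx": 0.06, "ty": 0.865, "tz": 0, "twist": 0},
  {"tx": 0.06, "ty": 0.865, "tz": 0, "twist": 0},
])

```text
t: 9.85
eef_pos: [0.4171, 0.0086, 0.1937]
ee_rot: [3.141, -0.0, -3.138]
force: [0.4, 0.2, 0.1]
width: 0.0698
gripper_force: 0.0
```

Run:
```python
from h import *
im,c=look({"lid_medium":.044,"lid_large":.022},"w6")
for n in["lid_medium","lid_large","lid_widest"]: fit(n,(.443,.006),c)
fit("jar_medium",(.533,-.0655),c)
# colour segmentation of the top disc for a check
hsv=cv2.cvtColor(im,cv2.COLOR_RGB2HSV)
cv2.imwrite("pics/w6b.png",cv2.resize(im[110:260,160:360,::-1],None,fx=3,fy=3,interpolation=cv2.INTER_CUBIC))
s=get_state();print(s["eef_pos"],s["width"])
```

```text
t 9.85 tcp [0.4171 0.0086 0.1937] rot [ 3.1413e+00 -1.0000e-04 -3.1384e+00]
lid_medium spot 0.96 [259. 201.] [0.4442 0.0095]
lid_large spot 0.89 [251. 195.] [ 4.441e-01 -2.000e-04]
lid_medium (0.442, 0.0085, 0.941, 0.9)
lid_large (0.444, 0.0055, 0.186, 0.67)
lid_widest (0.442, 0.0055, 0.222, 0.81)
jar_medium (0.5355, -0.062, 0.326, 0.64)
[0.41707631 0.00514935 0.19382896] 0.06988440970104137
```

View pics/w6b.png

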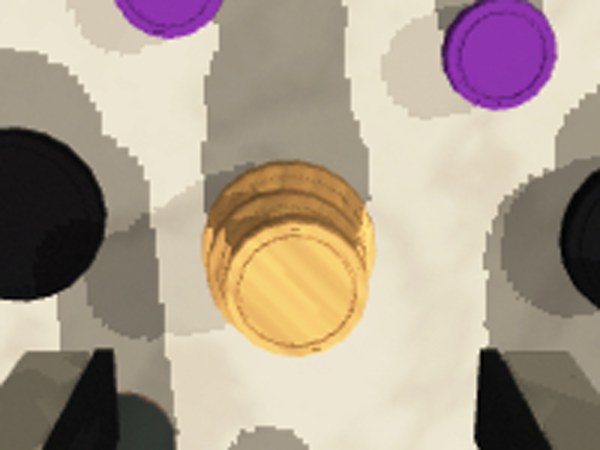

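arm_command([
  {"tx": -0.05, "ty": 0.008, "tz": 0.08, "twist": 0},
  {"tx": -0.1, "ty": 0.012, "tz": 0.2, "twist": 0},
  {"tx": -0.1, "ty": 0.012, "tz": 0.33, "twist": 0},
  {"tx": -0.1, "ty": 0.012, "tz": 0.43, "twist": 0},
  {"tx": -0.1, "ty": 0.012, "tz": 0.5, "twist": 0},
  {"tx": -0.1, "ty": 0.012, "tz": 0.55, "twist": 0},
  {"tx": -0.1, "ty": 0.012, "tz": 0.575, "twist": 0},
  {"tx": -0.1, "ty": 0.012, "tz": 0.575, "twist": 0},
], claw=0.88)

```text
t: 10.87
eef_pos: [0.4414, 0.008, 0.0491]
ee_rot: [-3.14, -0.003, 3.141]
force: [0.7, -0.1, 0.3]
width: 0.0773
gripper_force: 0.0
```

arm_command([
  {"tx": 0, "ty": 0, "tz": 0, "twist": 0},
  {"tx": 0, "ty": 0, "tz": 0, "twist": 0},
  {"tx": 0, "ty": 0, "tz": 0, "twist": 0},
  {"tx": 0, "ty": 0, "tz": 0, "twist": 0},
  {"tx": 0, "ty": 0, "tz": 0, "twist": 0},
  {"tx": 0, "ty": 0, "tz": 0, "twist": 0},
  {"tx": 0, "ty": 0, "tz": 0, "twist": 0},
  {"tx": 0, "ty": 0, "tz": 0, "twist": 0},
], claw=0.4, grip_force=15)

```text
t: 11.53
eef_pos: [0.4426, 0.0092, 0.0509]
ee_rot: [3.141, 0.001, -3.141]
force: [-1.6, 0.9, 6.7]
width: 0.0493
gripper_force: 15.0
```

arm_command([
  {"tx": 0, "ty": 0, "tz": -0.1, "twist": 0},
  {"tx": 0, "ty": 0, "tz": -0.2, "twist": 0},
  {"tx": -0.08, "ty": -0.05, "tz": -0.3, "twist": 0},
  {"tx": -0.18, "ty": -0.12, "tz": -0.37, "twist": 0},
  {"tx": -0.28, "ty": -0.19, "tz": -0.4, "twist": 0},
  {"tx": -0.38, "ty": -0.25, "tz": -0.4, "twist": 0},
  {"tx": -0.46, "ty": -0.3, "tz": -0.4, "twist": 0},
  {"tx": -0.48, "ty": -0.3, "tz": -0.4, "twist": 0},
], grip_force=20)

```text
t: 12.2
eef_pos: [0.5647, -0.0678, 0.1499]
ee_rot: [-3.141, 0.0, 3.14]
force: [1.1, 0.2, 0.2]
width: 0.0491
gripper_force: 20.0
```

Run:
```python
from h import *
im,c=look({"jar_medium":0},"w7")
j=fit("jar_medium",(.533,-.0655),c)
grab_frame("wrist");c=calibration("wrist");s=get_state();p=s["eef_pos"];print(s["width"],p)
fit("lid_medium",p[:2],c,zoff=p[2]-.0509);fit("jar_medium",(.533,-.0655),c)
```

```text
t 12.2 tcp [ 0.5647 -0.0678  0.1499] rot [-3.1410e+00  4.0000e-04  3.1403e+00]
jar_medium spot 0.9 [260. 147.] [ 0.5324 -0.0663]
jar_medium (0.534, -0.066, 0.966, 0.77)
0.049340777107208356 [ 0.56119962 -0.06585001  0.14975049]
lid_medium (0.5612, -0.0654, 0.679, 0.73)
jar_medium (0.5335, -0.0655, 0.953, 0.85)
```

arm_command([
  {"tx": 0.05, "ty": 0, "tz": 0.02, "twist": 0},
  {"tx": 0.1, "ty": 0, "tz": 0.06, "twist": 0},
  {"tx": 0.112, "ty": 0, "tz": 0.11, "twist": 0},
  {"tx": 0.112, "ty": 0, "tz": 0.15, "twist": 0},
  {"tx": 0.112, "ty": 0, "tz": 0.19, "twist": 0},
  {"tx": 0.112, "ty": 0, "tz": 0.22, "twist": 0},
  {"tx": 0.112, "ty": 0, "tz": 0.25, "twist": 0},
  {"tx": 0.112, "ty": 0, "tz": 0.275, "twist": 0},
])

```text
t: 13.17
eef_pos: [0.5344, -0.0659, 0.0807]
ee_rot: [-3.141, -0.0, -3.141]
force: [-0.4, 0.7, -0.8]
width: 0.0495
gripper_force: 20.0
```

Run:
```python
from h import *
im=grab_frame("wrist");im=grab_frame("wrist")
s=get_state();print(s["t"],s["eef_pos"],s["width"],s["force"],s["ee_rot"])
```

```text
13.2667 [ 0.53410647 -0.06607673  0.08061443] 0.049346643430143576 [0.55024739 0.16550917 0.17168235] [-3.14121475e+00 -1.25913018e-03 -3.14128662e+00]
```

arm_command([
  {"tx": 0, "ty": 0, "tz": 0.002, "twist": 0},
  {"tx": 0, "ty": 0, "tz": 0.002, "twist": 0},
  {"tx": 0, "ty": 0, "tz": 0.002, "twist": 0},
  {"tx": 0, "ty": 0, "tz": 0, "twist": 0},
  {"tx": 0, "ty": 0, "tz": -0.1, "twist": 0},
  {"tx": 0.05, "ty": 0.02, "tz": -0.24, "twist": 0},
  {"tx": 0.15, "ty": 0.07, "tz": -0.38, "twist": 0},
  {"tx": 0.27, "ty": 0.14, "tz": -0.44, "twist": 0},
], claw=0.9)

```text
t: 13.93
eef_pos: [0.4687, -0.0312, 0.1949]
ee_rot: [-3.141, 0.004, 3.141]
force: [-0.0, 2.1, 1.4]
width: 0.0785
gripper_force: 0.0
```

arm_command([
  {"tx": 0.08, "ty": 0.05, "tz": 0, "twist": 0},
  {"tx": 0.16, "ty": 0.1, "tz": 0, "twist": 0},
  {"tx": 0.2, "ty": 0.15, "tz": 0, "twist": 0},
  {"tx": 0.2, "ty": 0.15, "tz": 0, "twist": 0},
  {"tx": 0.2, "ty": 0.15, "tz": 0, "twist": 0},
  {"tx": 0.2, "ty": 0.15, "tz": 0, "twist": 0},
  {"tx": 0.2, "ty": 0.15, "tz": 0, "twist": 0},
  {"tx": 0.2, "ty": 0.15, "tz": 0, "twist": 0},
])

```text
t: 14.6
eef_pos: [0.4171, 0.0061, 0.1914]
ee_rot: [-3.141, -0.001, 3.141]
force: [1.0, -0.2, 0.2]
width: 0.0787
gripper_force: 0.0
```

Run:
```python
from h import *
im,c=look({"lid_large":.022,"lid_medium":.073},"w8")
fit("lid_large",(.443,.006),c);fit("lid_medium",(.534,-.066),c,zoff=.029)
s=get_state();print(s["eef_pos"],s["width"])
```

```text
t 14.6 tcp [0.4171 0.0061 0.1914] rot [-3.1412e+00 -5.0000e-04  3.1410e+00]
lid_large spot 0.37 [ 60. 213.] [ 0.4658 -0.2279]
lid_medium spot 0.72 [188. 290.] [ 0.5344 -0.0697]
lid_large (0.4435, 0.0045, 0.954, 0.91)
lid_medium (0.546, -0.062, 0.591, 0.81)
[0.41673893 0.006195   0.19134096] 0.07878018699955995
```

View pics/w8.png

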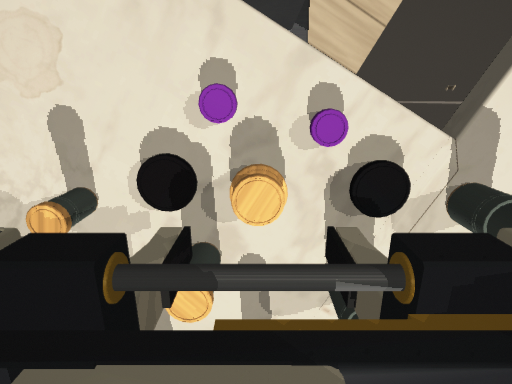

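arm_command([
  {"tx": -0.05, "ty": -0.006, "tz": 0.08, "twist": 0},
  {"tx": -0.107, "ty": -0.006, "tz": 0.2, "twist": 0},
  {"tx": -0.107, "ty": -0.006, "tz": 0.34, "twist": 0},
  {"tx": -0.107, "ty": -0.006, "tz": 0.46, "twist": 0},
  {"tx": -0.107, "ty": -0.006, "tz": 0.56, "twist": 0},
  {"tx": -0.107, "ty": -0.006, "tz": 0.62, "twist": 0},
  {"tx": -0.107, "ty": -0.006, "tz": 0.65, "twist": 0},
  {"tx": -0.107, "ty": -0.006, "tz": 0.65, "twist": 0},
], claw=0.95)

```text
t: 15.52
eef_pos: [0.4425, 0.0044, 0.0276]
ee_rot: [-3.14, -0.003, 3.142]
force: [-0.4, -0.5, -0.2]
width: 0.0831
gripper_force: 0.0
```

arm_command([
  {"tx": 0, "ty": 0, "tz": 0, "twist": 0},
  {"tx": 0, "ty": 0, "tz": 0, "twist": 0},
  {"tx": 0, "ty": 0, "tz": 0, "twist": 0},
  {"tx": 0, "ty": 0, "tz": 0, "twist": 0},
  {"tx": 0, "ty": 0, "tz": 0, "twist": 0},
  {"tx": 0, "ty": 0, "tz": 0, "twist": 0},
  {"tx": 0, "ty": 0, "tz": 0, "twist": 0},
  {"tx": 0, "ty": 0, "tz": 0, "twist": 0},
], claw=0.5, grip_force=15)

```text
t: 16.18
eef_pos: [0.4441, 0.0052, 0.0299]
ee_rot: [3.141, 0.002, -3.141]
force: [-1.2, 1.4, 7.5]
width: 0.0587
gripper_force: 15.0
```

arm_command([
  {"tx": 0, "ty": 0, "tz": -0.08, "twist": 0},
  {"tx": 0, "ty": 0.02, "tz": -0.2, "twist": 0},
  {"tx": 0, "ty": 0.1, "tz": -0.32, "twist": 0},
  {"tx": -0.02, "ty": 0.23, "tz": -0.4, "twist": 0},
  {"tx": -0.05, "ty": 0.38, "tz": -0.45, "twist": 0},
  {"tx": -0.08, "ty": 0.53, "tz": -0.45, "twist": 0},
  {"tx": -0.12, "ty": 0.68, "tz": -0.45, "twist": 0},
  {"tx": -0.16, "ty": 0.82, "tz": -0.45, "twist": 0},
], grip_force=20)

```text
t: 16.85
eef_pos: [0.4835, 0.2121, 0.1425]
ee_rot: [3.14, 0.001, -3.141]
force: [0.6, -0.4, -0.9]
width: 0.0583
gripper_force: 20.0
```

arm_command([
  {"tx": -0.01, "ty": 0.1, "tz": 0, "twist": 0},
  {"tx": -0.02, "ty": 0.18, "tz": 0, "twist": 0},
  {"tx": -0.02, "ty": 0.22, "tz": 0, "twist": 0},
  {"tx": -0.02, "ty": 0.22, "tz": 0, "twist": 0},
  {"tx": -0.02, "ty": 0.22, "tz": 0, "twist": 0},
  {"tx": -0.02, "ty": 0.22, "tz": 0, "twist": 0},
  {"tx": -0.02, "ty": 0.22, "tz": 0, "twist": 0},
  {"tx": -0.02, "ty": 0.22, "tz": 0, "twist": 0},
])

```text
t: 17.52
eef_pos: [0.4883, 0.264, 0.1418]
ee_rot: [3.141, 0.0, 3.141]
force: [-0.7, -0.5, -1.0]
width: 0.0582
gripper_force: 20.0
```

Run:
```python
from h import *
im,c=look({"jar_large":0},"w9");s=get_state();p=s["eef_pos"];print(s["width"],p)
fit("jar_large",(.459,.266),c)
fit("lid_large",p[:2],c,zoff=p[2]-.0299)
```

```text
t 17.52 tcp [0.4883 0.264  0.1418] rot [3.1414e+00 1.0000e-04 3.1408e+00]
jar_large spot 0.74 [254. 154.] [0.4623 0.26  ]
0.05871923144421285 [0.48845208 0.26427886 0.14181773]
jar_large (0.458, 0.265, 0.917, 0.77)
lid_large (0.488, 0.2643, 0.701, 0.6)
```

arm_command([
  {"tx": 0.05, "ty": 0.003, "tz": 0.02, "twist": 0},
  {"tx": 0.1, "ty": 0.003, "tz": 0.06, "twist": 0},
  {"tx": 0.12, "ty": 0.003, "tz": 0.12, "twist": 0},
  {"tx": 0.12, "ty": 0.003, "tz": 0.18, "twist": 0},
  {"tx": 0.12, "ty": 0.003, "tz": 0.23, "twist": 0},
  {"tx": 0.12, "ty": 0.003, "tz": 0.265, "twist": 0},
  {"tx": 0.12, "ty": 0.003, "tz": 0.29, "twist": 0},
  {"tx": 0.12, "ty": 0.003, "tz": 0.312, "twist": 0},
])

```text
t: 18.38
eef_pos: [0.4586, 0.2657, 0.0632]
ee_rot: [-3.142, 0.0, -3.141]
force: [0.9, -0.2, 3.7]
width: 0.0584
gripper_force: 20.0
```

Run:
```python
from h import *
im=grab_frame("wrist");im=grab_frame("wrist")
s=get_state();print(s["t"],s["eef_pos"],s["width"],s["force"],s["ee_rot"])
```

```text
18.4833 [0.45878565 0.26565558 0.06336417] 0.05856320707126027 [ 1.2222298  -0.24525272 -1.15777666] [-3.14123276e+00  2.56255474e-04 -3.14131743e+00]
```

Seated height reached; release, rise, and check.

arm_command([
  {"tx": 0, "ty": 0, "tz": 0, "twist": 0},
  {"tx": 0, "ty": 0, "tz": 0, "twist": 0},
  {"tx": 0, "ty": 0, "tz": 0, "twist": 0},
  {"tx": 0, "ty": 0, "tz": 0, "twist": 0},
  {"tx": 0, "ty": 0, "tz": -0.1, "twist": 0},
  {"tx": 0, "ty": 0, "tz": -0.24, "twist": 0},
  {"tx": 0.05, "ty": 0, "tz": -0.38, "twist": 0},
  {"tx": 0.1, "ty": 0, "tz": -0.5, "twist": 0},
], claw=1)

```text
t: 19.15
eef_pos: [0.4335, 0.2657, 0.1907]
ee_rot: [3.141, 0.001, 3.141]
force: [0.9, 0.3, -0.5]
width: 0.0877
gripper_force: 0.0
```

Run:
```python
from h import *
im,c=look({"lid_large":.055},"w10");s=get_state();p=s["eef_pos"];print(s["width"],p)
fit("lid_large",(.4585,.265),c,zoff=.033)
fit("jar_large",(.4585,.265),c)
```

```text
t 19.15 tcp [0.4335 0.2657 0.1907] rot [3.1412e+00 7.0000e-04 3.1413e+00]
lid_large spot 0.73 [254. 204.] [0.4588 0.2616]
0.08755930164923167 [0.43443532 0.26758028 0.19430487]
lid_large (0.4595, 0.2655, 0.933, 0.7)
jar_large (0.4525, 0.265, 0.146, 0.57)
```

arm_command([
  {"tx": 0, "ty": -0.08, "tz": 0, "twist": 0},
  {"tx": 0.02, "ty": -0.23, "tz": 0, "twist": 0},
  {"tx": 0.04, "ty": -0.38, "tz": 0, "twist": 0},
  {"tx": 0.06, "ty": -0.53, "tz": 0, "twist": 0},
  {"tx": 0.07, "ty": -0.69, "tz": 0, "twist": 0},
  {"tx": 0.07, "ty": -0.85, "tz": 0, "twist": 0},
  {"tx": 0.07, "ty": -1, "tz": 0, "twist": 0},
  {"tx": 0.07, "ty": -1, "tz": 0, "twist": 0},
])

```text
t: 20.02
eef_pos: [0.4141, 0.0107, 0.1874]
ee_rot: [-3.14, -0.003, 3.137]
force: [-0.4, -0.3, 0.1]
width: 0.0879
gripper_force: 0.0
```

Run:
```python
from h import *
grab_frame("wrist");grab_frame("wrist")
im,c=look({"lid_widest":0},"w11")
fit("lid_widest",(.4435,.0045),c)
s=get_state();p=s["eef_pos"];print(s["width"],p)
```

```text
t 20.12 tcp [0.4154 0.014  0.1877] rot [-3.141e+00 -1.600e-03  3.138e+00]
lid_widest spot 0.77 [366. 186.] [0.4366 0.1441]
lid_widest spot 0.72 [167. 182.] [ 0.4303 -0.0959]
lid_widest (0.4425, 0.0045, 0.943, 0.96)
0.08746355332036951 [0.41593677 0.01620724 0.18806156]
```

View pics/w11.png

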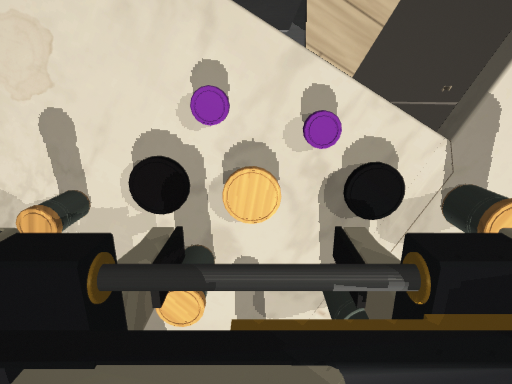

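arm_command([
  {"tx": -0.05, "ty": -0.03, "tz": 0.08, "twist": 0},
  {"tx": -0.106, "ty": -0.045, "tz": 0.2, "twist": 0},
  {"tx": -0.106, "ty": -0.045, "tz": 0.34, "twist": 0},
  {"tx": -0.106, "ty": -0.045, "tz": 0.47, "twist": 0},
  {"tx": -0.106, "ty": -0.045, "tz": 0.58, "twist": 0},
  {"tx": -0.106, "ty": -0.045, "tz": 0.66, "twist": 0},
  {"tx": -0.106, "ty": -0.045, "tz": 0.705, "twist": 0},
  {"tx": -0.106, "ty": -0.045, "tz": 0.722, "twist": 0},
], claw=1)

```text
t: 20.93
eef_pos: [0.4412, 0.0051, 0.0058]
ee_rot: [-3.14, -0.004, -3.139]
force: [-0.4, -1.3, 0.6]
width: 0.0877
gripper_force: 0.0
```

arm_command([
  {"tx": 0, "ty": 0, "tz": 0, "twist": 0},
  {"tx": 0, "ty": 0, "tz": 0, "twist": 0},
  {"tx": 0, "ty": 0, "tz": 0, "twist": 0},
  {"tx": 0, "ty": 0, "tz": 0, "twist": 0},
  {"tx": 0, "ty": 0, "tz": 0, "twist": 0},
  {"tx": 0, "ty": 0, "tz": 0, "twist": 0},
  {"tx": 0, "ty": 0, "tz": 0, "twist": 0},
  {"tx": 0, "ty": 0, "tz": 0, "twist": 0},
], claw=0.6, grip_force=15)

```text
t: 21.6
eef_pos: [0.4432, 0.0049, 0.0089]
ee_rot: [3.141, 0.002, -3.141]
force: [-1.7, 2.2, 7.5]
width: 0.0676
gripper_force: 15.0
```

arm_command([
  {"tx": 0, "ty": 0, "tz": -0.08, "twist": 0},
  {"tx": 0, "ty": 0, "tz": -0.2, "twist": 0},
  {"tx": 0, "ty": 0, "tz": -0.34, "twist": 0},
  {"tx": -0.05, "ty": 0.04, "tz": -0.47, "twist": 0},
  {"tx": -0.13, "ty": 0.11, "tz": -0.58, "twist": 0},
  {"tx": -0.23, "ty": 0.2, "tz": -0.67, "twist": 0},
  {"tx": -0.34, "ty": 0.29, "tz": -0.72, "twist": 0},
  {"tx": -0.44, "ty": 0.38, "tz": -0.724, "twist": 0},
], grip_force=20)

```text
t: 22.27
eef_pos: [0.5551, 0.1008, 0.1932]
ee_rot: [3.139, 0.006, -3.141]
force: [0.9, 0.8, -0.0]
width: 0.0671
gripper_force: 20.0
```

arm_command([
  {"tx": -0.07, "ty": 0.06, "tz": 0, "twist": 0},
  {"tx": -0.11, "ty": 0.1, "tz": 0, "twist": 0},
  {"tx": -0.127, "ty": 0.112, "tz": 0, "twist": 0},
  {"tx": -0.127, "ty": 0.112, "tz": 0, "twist": 0},
  {"tx": -0.127, "ty": 0.112, "tz": 0, "twist": 0},
  {"tx": -0.127, "ty": 0.112, "tz": 0, "twist": 0},
  {"tx": -0.127, "ty": 0.112, "tz": 0, "twist": 0},
  {"tx": -0.127, "ty": 0.112, "tz": 0, "twist": 0},
])

```text
t: 22.93
eef_pos: [0.5837, 0.127, 0.1895]
ee_rot: [3.141, 0.0, 3.141]
force: [0.3, 0.3, -1.2]
width: 0.0675
gripper_force: 20.0
```

Run:
```python
from h import *
im,c=look({"jar_widest":0},"w12");s=get_state();p=s["eef_pos"];print(s["width"],p)
fit("jar_widest",(.5685,.128),c)
fit("lid_widest",p[:2],c,zoff=p[2]-.0089)
save("scene","scene12")
cv2.imwrite("pics/w12b.png",np.vstack([im[:,:,::-1],cv2.imread("pics/scene12.png")])[60:660])
```

```text
t 22.93 tcp [0.5837 0.127  0.1895] rot [3.1413e+00 4.0000e-04 3.1414e+00]
jar_widest spot 0.72 [258. 157.] [0.5693 0.126 ]
0.06724195442425729 [0.58392919 0.12714511 0.18942768]
jar_widest (0.5655, 0.127, 0.754, 0.69)
lid_widest (0.5824, 0.1271, 0.714, 0.94)
```

View pics/w12b.png

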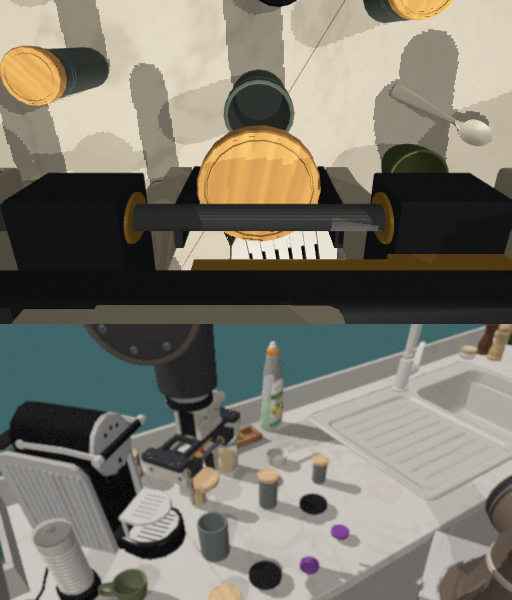

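arm_command([
  {"tx": 0.04, "ty": 0, "tz": 0.04, "twist": 0},
  {"tx": 0.066, "ty": 0, "tz": 0.11, "twist": 0},
  {"tx": 0.066, "ty": 0, "tz": 0.19, "twist": 0},
  {"tx": 0.066, "ty": 0, "tz": 0.26, "twist": 0},
  {"tx": 0.066, "ty": 0, "tz": 0.31, "twist": 0},
  {"tx": 0.066, "ty": 0, "tz": 0.345, "twist": 0},
  {"tx": 0.066, "ty": 0, "tz": 0.37, "twist": 0},
  {"tx": 0.066, "ty": 0, "tz": 0.394, "twist": 0},
])

```text
t: 23.85
eef_pos: [0.5679, 0.1276, 0.0903]
ee_rot: [-3.142, 0.0, -3.141]
force: [0.0, 0.9, -1.0]
width: 0.0673
gripper_force: 20.0
```

Run:
```python
from h import *
im=grab_frame("wrist");im=grab_frame("wrist")
s=get_state();print(s["t"],s["eef_pos"],s["width"],s["force"],s["ee_rot"])
```

```text
23.95 [0.5679103  0.12748855 0.09045379] 0.06715810681040357 [ 0.66316761 -1.11965896 -1.56117851] [-3.14142945e+00  1.50757769e-04 -3.14122047e+00]
```

Release, rise and back off to where all four lids show.

arm_command([
  {"tx": 0, "ty": 0, "tz": 0, "twist": 0},
  {"tx": 0, "ty": 0, "tz": 0, "twist": 0},
  {"tx": 0, "ty": 0, "tz": 0, "twist": 0},
  {"tx": 0, "ty": 0, "tz": 0, "twist": 0},
  {"tx": 0, "ty": 0, "tz": -0.1, "twist": 0},
  {"tx": 0, "ty": 0, "tz": -0.24, "twist": 0},
  {"tx": 0.05, "ty": 0, "tz": -0.38, "twist": 0},
  {"tx": 0.1, "ty": 0, "tz": -0.5, "twist": 0},
], claw=1)

```text
t: 24.62
eef_pos: [0.5429, 0.1274, 0.2177]
ee_rot: [-3.142, 0.001, 3.142]
force: [0.3, 1.4, -0.7]
width: 0.0875
gripper_force: 0.0
```

arm_command([
  {"tx": 0.05, "ty": -0.05, "tz": -0.05, "twist": 0},
  {"tx": 0.1, "ty": -0.1, "tz": -0.15, "twist": 0},
  {"tx": 0.16, "ty": -0.16, "tz": -0.25, "twist": 0},
  {"tx": 0.22, "ty": -0.22, "tz": -0.35, "twist": 0},
  {"tx": 0.28, "ty": -0.28, "tz": -0.4, "twist": 0},
  {"tx": 0.34, "ty": -0.34, "tz": -0.4, "twist": 0},
  {"tx": 0.34, "ty": -0.34, "tz": -0.4, "twist": 0},
  {"tx": 0.34, "ty": -0.34, "tz": -0.4, "twist": 0},
])

```text
t: 25.28
eef_pos: [0.4572, 0.042, 0.3165]
ee_rot: [3.14, 0.002, 3.141]
force: [0.1, -0.4, -0.6]
width: 0.0875
gripper_force: 0.0
```

Run:
```python
from h import *
ct=calibration("top");im=save("top","top13")
for n,p,z in[("lid_small",(.457,-.21),-.017),("lid_medium",(.534,-.066),.029),("lid_large",(.459,.265),.033),("lid_widest",(.568,.128),.081)]: fit(n,p,ct,"top",zoff=z)
sc=save("scene","scene13");cs=calibration("scene")
for n,p,z in[("lid_small",(.457,-.21),-.017),("lid_medium",(.534,-.066),.029),("lid_large",(.459,.265),.033),("lid_widest",(.568,.128),.081)]: fit(n,p,cs,"scene",zoff=z)
A=cv2.resize(im[100:310,120:400,::-1],(400,300));B=cv2.resize(sc[90:330,140:380,::-1],(560,560),interpolation=cv2.INTER_CUBIC)
cv2.imwrite("pics/s13.png",B);print(get_state()["eef_pos"],get_state()["t"])
```

```text
lid_small None
lid_medium None
lid_large None
lid_widest None
lid_small (0.46, -0.2115, 0.801, 0.5)
lid_medium (0.5345, -0.0695, 0.866, 0.55)
lid_large (0.4595, 0.264, 0.91, 0.79)
lid_widest (0.566, 0.1275, 0.901, 0.77)
[0.45782088 0.04262636 0.31522537] 25.7833
```

View pics/s13.png

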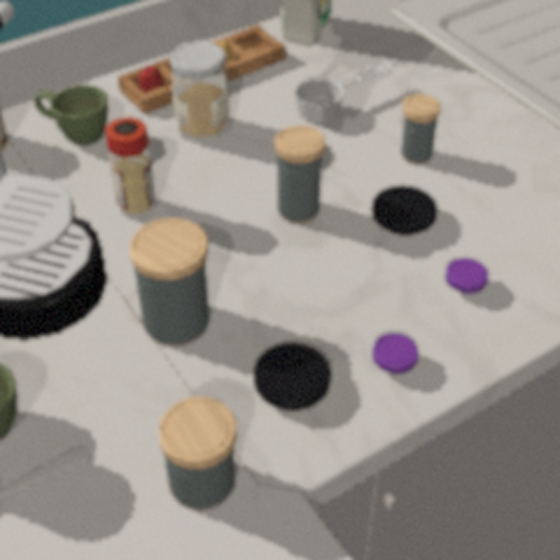

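```bash
python3 -c "
from station import job_done
print(job_done())"
```

```text
the job is handed in; nothing more can be done
None
```

All four lids are on their matching canisters and look flat on the rims in the last camera picture. The honey jar and spice jar were left alone, and the job was handed in at about 26 s; no verdict came back.

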